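Nest the stacked caddy totes on the glass shelf

ROBOT

A 6-joint arm with a two-finger parallel gripper is mounted at the origin on the work surface. World frame = base frame: x ahead of the robot, y to its left, z up, the work surface at z = 0. Lengths are in m, angles in rad, forces in N, time in s.
With the tool pointing down it reaches from about 0.35 to 0.775 m from the base axis. Payload 5.5 kg.
Tool frame: the origin (TCP) lies at the very end of the fingers, on their centre line; the grasp point (between the pads) lies 19 mm behind it; z points along the fingers, y is the line along which they close (so a half turn about z gives the same grasp; the last joint's range is limited). The gripper opens to 85 mm and grips with 20 to 120 N. Pads are 22 mm wide; open, the fingers measure 114 mm over their backs; the gripper's body (76 mm by 85 mm) begins 54 mm behind the grasp point. The pads swing forward as they close: fully open they stand 13 mm farther back than shut.
Start: joints at [-1.468, 0.313, 0.046, 1.304, 0, 1.431], TCP at [0.138, -0.558, 0.231] pointing down, gripper open.
Joint ranges: [-2.76, 2.76], [-0.86, 1.69], [-1.03, 1.26], [-2.2, 2.34], [-1.47, 1.5], [-3.14, 3.14]. Speed limits (rad/s): [2.57, 2.57, 3.14, 3.14, 3.14, 3.14].

INTERFACE

Orientations are given as a unit quaternion [w, x, y, z].
In Python, from workcell import env gives the robot as it stands. The module is installed in compiled form; this text tells all that it offers.
- The arm moves only by the tool jog_arm, never from a script. Its arguments are lists of equal length, an entry for each row: "gripper": the opening, from 0 (shut) to 1 (fully open); "offset": the shift along the world's x, y, z in cm, a list of three; "twist": the turn about the world's z in degrees. In form: {"gripper": [gripper, ...], "offset": [[dx, dy, dz], ...], "twist": [twist, ...]}. A call has exactly 8 rows; each row is the pose to reach, as a shift and turn from the pose commanded when the call began; what a row does not reach only later rows make up. A row lasts 1/8 s, in which the tool goes at most 62.5 mm and 10.7 degrees, less where a joint would pass 70% of its speed; a pose out of reach is approached as far as the arm can. A call with a gripper value outside its range is refused whole. The fingers move at their own pace and stop on an object; "squeeze" is the grip in N (left out, the last holds). Time passes only in rows, so rows that repeat a pose let the fingers close, or fill a call up. It gives the time, the measured TCP pose, the force, the opening and the grip force at its end, in the units of the state.
- env.get_state(): the state, without advancing time (a new reading comes with each control period).
- env.read_camera(name): name is "scene" or "top"; returns a dict with "image" (384x512x3 uint8, red, green, blue), "z_map" (384x512 float32, m along the optical axis (not along the pixel's ray), 0 where there is no reading), "fovy" (degrees; the focal length in pixels is half the picture's height over the tangent of half this angle, whatever the lens; pixels are square), "cx", "cy" (the principal point, pixels), "cam_to_world" (4x4, takes a point from camera to world coordinates). Camera axes: x right, y up, looking along -z (the intrinsics and any distortion apply to the point x, -y, -z); pixel columns grow to the right and rows downward; lengths in m; the calibration is good to about 2 mm. A picture is of the moment at which its call begins.
- env.hand_in(): hands the job in; it is judged then, once.
The state is a dict: "clock": time; "joint_pos": joint angles; "qvel": joint speeds; "tau": joint torques, N m; "tcp_pos": TCP position; "orientation": TCP orientation; "wrist_force": force on the tool from outside, world axes, zero at the start; "ft_torque": the same for the moment, N m; "finger_gap": finger opening in m; "grip_force": force on a finger pad.
Only numpy, scipy, OpenCV 4.12 (cv2) and the standard library are available. Lean on these libraries where they do the work, as an engineer would, in place of code of your own. Each camera call takes 0.05 s, during which the arm holds its last target. There are 200 camera calls.

TASK

The two empty stack-nest totes on the glass shelf stand stacked and take up too much height. Lift the upper one off by its handle, turn it half a turn and let it down into the lower one by feel, then press both ends down until their catches snap and it is nested fully home; while nesting, never load the glass with more than about 3 kg, totes included. Leave the lower tote where it stands and the other things alone, and let go.

Things in the scene. Friction and masses are not known exactly. Their poses are not given: they have to be found in the camera images.
- top_grip (a point): centre of the upper tote's handle bar, the place to grip: a solid bar 90 mm long (along the tote's x), 18 mm wide (y) and 30 mm tall on top of the hollow centre island, free all round above the rim. 105 mm above the tote's underside, on its centre line; bar top at 120 mm; at its foot (90 mm) the island is 3 mm wider on each side. Axes as top_tote
- top_tote: upper of two identical empty grey plastic totes, 246 x 172 mm over all, 0.25 to 0.4 kg, rim 90 mm and handle top 120 mm high. Origin: centre of its underside; x along length and handle towards its pull lip, z up. Starts stacked, x reversed, 65 mm above low_tote. The flat end rims to press on lie 103 to 115 mm from the centre along x, 90 mm high (at the lip end out to 130 mm)
- top_lip (a point): edge of the upper tote's pull lip, a 64 mm wide flat tab on one end of its rim only: 130.5 mm along the tote's x from its centre, 90 mm above its underside
- low_tote: lower tote, loose on the glass; origin centre of its underside, x towards its own lip, z up. Rib pairs at x = +68 and -38 mm form channels inside its long sides. Both x the same way: the upper tote's ribs run down the channels and it nests, fully home 35 mm above this origin. x reversed: its rib feet stand on this rim, stacked 65 mm up
- low_lip (a point): edge of the lower tote's pull lip, 130.5 mm along its x, 90 mm above its underside. Play when nesting: some 5 mm at first, under 2 mm at home; a tote held askew can jam. A sprung catch in each end wall stops it 3 to 7 mm high at that end; 5 to 12 N down on that end's rim snaps it home, then it stands hard on its shoulders
- shelf: clear tempered glass shelf, fixed, 380 mm deep, 900 mm wide, 8 mm thick; its top face, on which everything stands, is at height 20 mm. Cabinet sides (at y about 0.46 m either side) and back rise to 160 mm; front and top are open
- canister: yellow plastic food canister with screw lid, 72 mm across, 105 mm tall, a bystander; origin centre of its underside
- driftwood: brown ceramic driftwood replica, about 150 x 60 mm, 70 mm tall, a bystander; origin centre of its underside, x along it
- tweezer: chrome steel tweezer lying flat, 210 mm long, 8 mm high, a bystander; origin at its middle, x along it
- airstone: round black airstone, 58 mm across, 19 mm tall with a thin nipple, a bystander; origin centre of its underside

How it is judged:
On the way, in this order (a step that is already met when the one before it is completed fails the run):
1. the upper tote is lifted clear off the lower one (z of top_grip in the frame of low_tote above 0.19 m and contact force between top_tote and low_tote below 0.5 N), for 0.1 s.
2. turned half a turn, it has entered the lower tote (x of top_lip in the frame of low_tote above 0.1 m and z of top_grip in the frame of low_tote below 0.155 m), for 0.1 s.
At the end, for the whole second after the job is handed in: the turned tote is fully home in the lower one, with its lip over the lower tote's lip: its middle within 1.5 mm of home height and neither end standing more than about 2.5 mm high (0.7 degrees); the lower tote stands upright on the shelf, all at rest and released (z of top_grip in the frame of low_tote below 0.1415 m and angle between the z axis of top_tote and the z axis of low_tote, either way round below 0.012 rad and x of top_lip in the frame of low_tote above 0.12 m and angle between low_tote's own z axis and vertical below 0.035 rad and linear speed of top_tote below 0.02 m/s and contact force between low_tote and shelf above 1 N); the robot touches nothing.
It fails at once if while the upper tote is in the lower one, the lower tote bears on the glass shelf with more than 30 N (z of top_grip in the frame of low_tote below 0.162 m and contact force between low_tote and shelf above 30 N).
It fails at once if the lower tote is shifted by more than 25 mm (distance of low_tote from where it was at the start of the episode above 0.025 m).
It fails at once if another thing on the shelf is moved by more than 15 mm (distance of any of canister, driftwood, tweezer, airstone from where it was at the start of the episode above 0.015 m).
It also fails if it takes over 70 s, if anything falls off the work surface, if the arm or the gripper's body presses on something with over 40 N, if the wrist force passes 120 N, or if a joint passes its speed limit or range.

## Working session

There is one attempt and no reset: what is moved stays moved. The work goes in short steps, Python scripts to look and compute and a tool call to move; the robot and the scene stay as the last step left them, time stands still between calls to the robot, and variables do not carry over. Pictures are saved under pics/ and viewed, at most 10 in all, crops included, and the job is handed in when it is done.

Besides the shell and the picture viewer there is one more tool, called after "Call:" in YAML: its name, and indented under it one key for each argument. jog_arm: Moves the arm, as the interface text tells. Its arguments: {"type":"object","properties":{"gripper":{"type":"array"},"offset":{"type":"array"},"twist":{"type":"array"},"squeeze":{"type":"number"}},"required":["gripper","offset","twist"]}

```bash
mkdir -p pics; cat > h.py <<'E'
import numpy as np, cv2
from workcell import env
def cam(n):
    c=env.read_camera(n); c['f']=192/np.tan(np.radians(c['fovy'])/2); return c
def pts(c):
    v,u=np.mgrid[0:384,0:512]; z=c['z_map']; f=c['f']
    P=np.stack([(u-c['cx'])*z/f,-(v-c['cy'])*z/f,-z],-1)
    return P@c['cam_to_world'][:3,:3].T+c['cam_to_world'][:3,3]
def save(c,n): cv2.imwrite('pics/'+n,c['image'][:,:,::-1])
E
python3 - <<'E'
from h import *
s=env.get_state(); print(s)
a=cam('scene');b=cam('top')
for c in(a,b): print({k:c[k] for k in c if k not in('image','z_map')})
im=np.hstack([a['image'],b['image']])
save(a,'s0.png');save(b,'t0.png')
P=pts(b)
for lo,hi in((.165,.182),(.195,.212)):
    m=(P[...,2]>lo)&(P[...,2]<hi)&(b['z_map']>0); q=P[m]; print(lo,len(q), q.min(0) if len(q) else 0,q.max(0) if len(q) else 0)
E
```

```text
{'clock': 0.0, 'joint_pos': array([-1.46764566e+00,  3.14004682e-01,  4.49457532e-02,  1.30360083e+00,
        3.16378323e-05,  1.43119585e+00]), 'qvel': array([ 3.03483586e-04,  4.94569846e-04,  9.99325563e-04, -9.12622750e-04,
        9.28163756e-05, -1.23374034e-03]), 'tau': array([ 6.37683188e-04, -4.80629110e+01,  2.98531258e+01,  1.96337595e-02,
       -2.75683971e-05, -1.40231037e-05]), 'tcp_pos': array([ 0.13816002, -0.55761253,  0.23039286]), 'orientation': array([-9.31273430e-04,  9.92642595e-01,  1.21077705e-01,  3.27957855e-05]), 'wrist_force': array([-0.21192207, -0.52554432, -0.23634533]), 'ft_torque': array([-0.0115006 , -0.01823329,  0.01086431]), 'grip_force': 0.0, 'finger_gap': 0.08563294571949391}
{'fovy': 44.0855326653143, 'cx': 259.3126978717732, 'cy': 187.03649946872022, 'cam_to_world': array([[-0.76774757, -0.54482282,  0.33724141,  0.95305019],
       [ 0.6407389 , -0.64937064,  0.40959912,  0.49703901],
       [-0.00416428,  0.53055241,  0.8476419 ,  1.14043026],
       [ 0.        ,  0.        ,  0.        ,  1.        ]]), 'f': np.float64(474.19731427661185)}
{'fovy': 42.247558483880766, 'cx': 254.73494704140677, 'cy': 190.30352752454547, 'cam_to_world': array([[ 0.00201456,  0.9967302 , -0.08077655,  0.49730967],
       [-0.99989744,  0.00315311,  0.01397001,  0.0201522 ],
       [ 0.01417903,  0.08074012,  0.99663433,  1.26719067],
       [ 0.        ,  0.        ,  0.        ,  1.        ]]), 'f': np.float64(496.96542652780715)}
0.165 2533 [ 0.37627517 -0.46013404  0.16500722] [0.77153526 0.52674295 0.18198185]
0.195 414 [ 0.23767305 -0.02293915  0.19547882] [0.62047449 0.0923445  0.21194254]
```

View pics/s0.png

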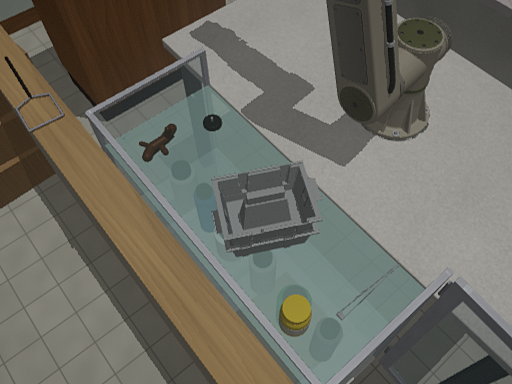

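View pics/t0.png

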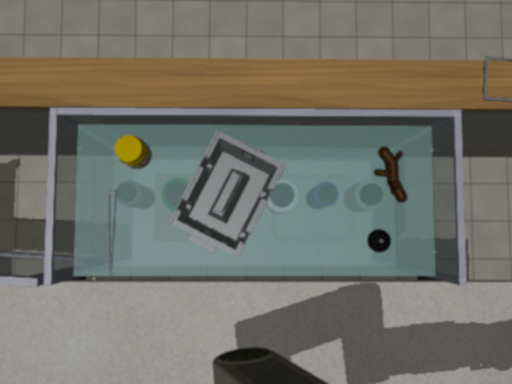

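The scene view shows the stacked totes near (265,205). In the top view they centre at about (229,193), with the bar running from (241,170) to (218,217) and a lip at (203,242). The canister is at (130,150), the airstone at (379,240), the driftwood at (392,175) and the tweezer at x≈112.

```bash
python3 - <<'E'
from h import *
b=cam('top');a=cam('scene')
P=pts(b);S=pts(a)
z=P[...,2]
roi=np.zeros(z.shape,bool);roi[115:265,160:300]=1
def rect(name,Q,m):
    q=Q[m][:,:2].astype(np.float32)
    if len(q)<5: print(name,len(q));return
    r=cv2.minAreaRect(q*1000); print(name,len(q),np.round(r[0],1),np.round(r[1],1),round(r[2],1),'z',np.median(Q[m][:,2]).round(4))
rect('bar',P,roi&(z>.197)&(z<.213)); rect('rim',P,roi&(z>.168)&(z<.182))
rect('barS',S,(S[...,2]>.199)&(S[...,2]<.213)&(abs(S[...,0]-.5)<.12)&(abs(S[...,1]-.07)<.12))
h,e=np.histogram(z[roi],np.arange(0,.22,.01));print(list(zip(e.round(2),h)))
for (u,v) in((203,242),(215,246),(260,150),(250,140),(240,248)): print(u,v,P[v,u].round(4))
# colored height map crops
k=np.clip((z-.0)/.22*255,0,255).astype(np.uint8); k=cv2.applyColorMap(k,cv2.COLORMAP_JET)
c1=cv2.resize(b['image'][120:260,160:300,::-1],(390,390),interpolation=cv2.INTER_CUBIC);c2=cv2.resize(k[120:260,160:300],(390,390),interpolation=cv2.INTER_NEAREST)
cv2.imwrite('pics/c1.png',np.hstack([c1,c2]))
c1=cv2.resize(a['image'][150:260,195:335,::-1],(790,590),interpolation=cv2.INTER_CUBIC);cv2.imwrite('pics/c2.png',c1)
E
```

```text
bar 355 [579.3  66.2] [18.2 88.2] 63.2 z 0.2052
rim 2369 [572.7  70. ] [172.4 245.7] 63.3 z 0.1755
barS 297 [580.   65.4] [20.7 89.9] 63.1 z 0.2051
[(np.float64(0.0), np.int64(16)), (np.float64(0.01), np.int64(4784)), (np.float64(0.02), np.int64(6590)), (np.float64(0.03), np.int64(111)), (np.float64(0.04), np.int64(118)), (np.float64(0.05), np.int64(118)), (np.float64(0.06), np.int64(136)), (np.float64(0.07), np.int64(123)), (np.float64(0.08), np.int64(2451)), (np.float64(0.09), np.int64(974)), (np.float64(0.1), np.int64(370)), (np.float64(0.11), np.int64(442)), (np.float64(0.12), np.int64(332)), (np.float64(0.13), np.int64(340)), (np.float64(0.14), np.int64(383)), (np.float64(0.15), np.int64(518)), (np.float64(0.16), np.int64(434)), (np.float64(0.17), np.int64(2188)), (np.float64(0.18), np.int64(127)), (np.float64(0.19), np.int64(16)), (np.float64(0.2), np.int64(346))]
203 242 [0.4722 0.1177 0.1734]
215 246 [0.4635 0.0915 0.1719]
260 150 [ 0.686  -0.0082  0.1118]
250 140 [0.7255 0.015  0.0253]
240 248 [0.4594 0.0367 0.177 ]
```

View pics/c1.png

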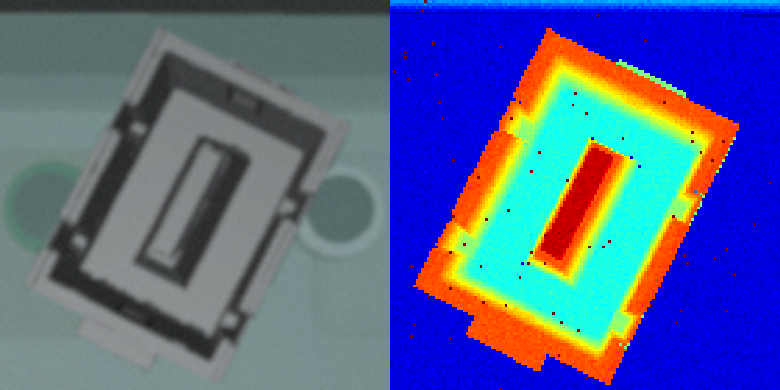

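View pics/c2.png

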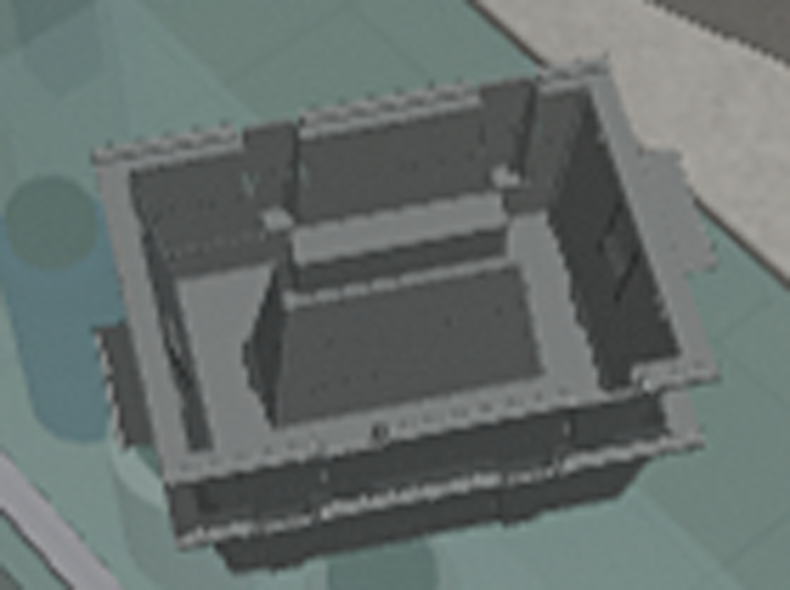

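The crops settle the layout. The red bar's centre is at (0.5795, 0.066), with its top at 0.205 as expected. The upper lip (orange tab, bottom-left) points to the robot at 153°, and the lower lip (cyan strip, top right) points away at -27°. I'll close the fingers along 63°, which is a twist of +139°.

Call:
jog_arm:
  gripper: [1,1,1,1,1,1,1,1]
  offset:
    - [3,4.4,2]
    - [6,9,4]
    - [9.5,13.4,5]
    - [12.6,17.8,5]
    - [15.8,22.3,5]
    - [19,26.7,5]
    - [22,31.2,5]
    - [25.2,35.6,5]
  twist: [10,20,30,40,50,60,70,80]

```text
clock: 1.2
tcp_pos: [0.3909, -0.2006, 0.2814]
orientation: [0.0, 0.681, 0.733, 0.0]
wrist_force: [0.5, -0.2, -0.6]
finger_gap: 0.0854
grip_force: 0.0
```

```bash
cat > st.py <<'E'
from h import *
from scipy.spatial.transform import Rotation as R
def st():
    s=env.get_state(); q=s['orientation']; M=R.from_quat(np.r_[q[1:],q[0]]).as_matrix()
    print('t',round(s['clock'],2),'tcp',s['tcp_pos'].round(4),'yaw_y',np.degrees(np.arctan2(M[1,1],M[0,1])).round(1),'tilt',M[:2,2].round(4),'F',s['wrist_force'].round(1),'M',s['ft_torque'].round(2),'gap',round(s['finger_gap'],4),'grip',round(s['grip_force'],1),'q6',s['joint_pos'][[0,4,5]].round(2))
if __name__=='__main__': st()
E
python3 st.py
```

```text
t 1.2 tcp [ 0.3909 -0.2006  0.2814] yaw_y 4.2 tilt [ 0.0004 -0.0003] F [ 0.5 -0.2 -0.6] M [-0.02 -0.03 -0.01] gap 0.0854 grip 0.0 q6 [-0.66  0.    0.84]
```

Call:
jog_arm:
  gripper: [1,1,1,1,1,1,1,1]
  offset:
    - [3,4,0]
    - [6,8.5,0]
    - [9.5,13.3,0]
    - [12.6,17.8,0]
    - [15.8,22.3,0]
    - [18.9,26.7,0]
    - [18.9,26.7,-2]
    - [18.9,26.7,-4]
  twist: [10,20,30,40,50,59.2,59.2,59.2]

```text
clock: 2.2
tcp_pos: [0.5796, 0.0659, 0.2403]
orientation: [-0.0, 0.232, 0.973, -0.0]
wrist_force: [0.7, -0.6, 0.5]
finger_gap: 0.0851
grip_force: 0.0
```

```bash
python3 st.py
```

```text
t 2.2 tcp [0.5796 0.0659 0.2403] yaw_y 63.2 tilt [-0.0003  0.    ] F [ 0.7 -0.6  0.5] M [-0.03  0.02 -0.06] gap 0.0851 grip 0.0 q6 [-0.02  0.    0.44]
```

Call:
jog_arm:
  gripper: [1,1,1,0.15,0.1,0,0,0]
  offset:
    - [0,0,-3]
    - [0,0,-6.2]
    - [0,0,-6.2]
    - [0,0,-6.2]
    - [0,0,-6.2]
    - [0,0,-6.2]
    - [0,0,-6.2]
    - [0,0,-6.2]
  twist: [0,0,0,0,0,0,0,0]
  squeeze: 50

```text
clock: 3.2
tcp_pos: [0.5795, 0.0644, 0.1801]
orientation: [0.001, 0.233, 0.973, -0.0]
wrist_force: [-2.0, -3.2, 4.4]
finger_gap: 0.0168
grip_force: 51.2
```

```bash
python3 st.py
```

```text
t 3.2 tcp [0.5795 0.0644 0.1801] yaw_y 63.1 tilt [ 0.0012 -0.0008] F [-2.  -3.2  4.4] M [-0.38  0.21  0.09] gap 0.0168 grip 51.2 q6 [-0.03 -0.    0.44]
```

Call:
jog_arm:
  gripper: [0,0,0,0,0,0,0,0]
  offset:
    - [0,0,0.5]
    - [0,0,1]
    - [0,0,2]
    - [0,0,4]
    - [0,0,6]
    - [0,0,8]
    - [0,0,8]
    - [0,0,8]
  twist: [0,0,0,0,0,0,0,0]

```text
clock: 4.2
tcp_pos: [0.579, 0.0649, 0.2587]
orientation: [-0.0, 0.232, 0.973, -0.0]
wrist_force: [-0.1, -0.2, -4.1]
finger_gap: 0.0168
grip_force: 50.2
```

```bash
python3 st.py; python3 - <<'E'
from h import *
b=cam('top'); P=pts(b); z=P[...,2]
roi=np.zeros(z.shape,bool);roi[90:275,140:320]=1
print(np.histogram(z[roi],np.arange(0,.4,.02)))
save(b,'t1.png')
a=cam('scene'); cv2.imwrite('pics/s1.png',cv2.resize(a['image'][110:280,180:350,::-1],(590,590),interpolation=cv2.INTER_CUBIC))
E
```

```text
t 4.2 tcp [0.579  0.0649 0.2587] yaw_y 63.1 tilt [-0.0008  0.0001] F [-0.1 -0.2 -4.1] M [ 0.01 -0.    0.02] gap 0.0168 grip 50.2 q6 [-0.03  0.    0.44]
(array([5020, 6752,  237,  317, 1698, 2139,   19,  650, 1272,  147,  141,
        176,  781,    8,    0,    0,    0,   93,    8]), array([0.  , 0.02, 0.04, 0.06, 0.08, 0.1 , 0.12, 0.14, 0.16, 0.18, 0.2 ,
       0.22, 0.24, 0.26, 0.28, 0.3 , 0.32, 0.34, 0.36, 0.38]))
```

View pics/s1.png

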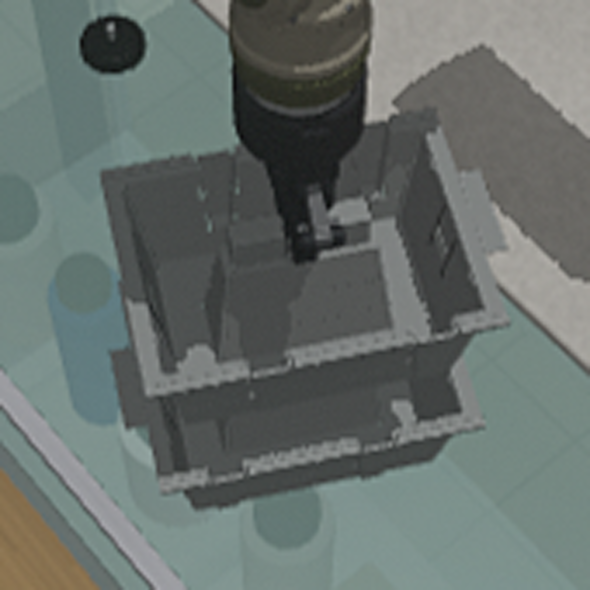

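The upper tote is held and clear, level, with the lower one standing below it (lip at left, about (120,385)). Next, the half turn.

Call:
jog_arm:
  gripper: [0,0,0,0,0,0,0,0]
  offset:
    - [0,0,0.5]
    - [0,0,1]
    - [0,0,1]
    - [0,0,1]
    - [0,0,1]
    - [0,0,1]
    - [0,0,1]
    - [0,0,1]
  twist: [6,14,24,34,44,54,64,74]

```text
clock: 5.3
tcp_pos: [0.5787, 0.0649, 0.2682]
orientation: [-0.001, -0.402, 0.916, 0.0]
wrist_force: [0.0, 0.6, -4.0]
finger_gap: 0.017
grip_force: 50.2
```

Call:
jog_arm:
  gripper: [0,0,0,0,0,0,0,0]
  offset:
    - [0,0,0]
    - [0,0,0]
    - [0,0,0]
    - [0,0,0]
    - [0,0,0]
    - [0,0,0]
    - [0,0,0]
    - [0,0,0]
  twist: [10,20,30,40,50,60,70,80]

```text
clock: 6.3
tcp_pos: [0.5787, 0.0648, 0.2683]
orientation: [0.0, 0.897, -0.443, -0.001]
wrist_force: [0.9, -0.0, -4.8]
finger_gap: 0.0176
grip_force: 50.2
```

Call:
jog_arm:
  gripper: [0,0,0,0,0,0,0,0]
  offset:
    - [0,0,0]
    - [0,0,0]
    - [0,0,0]
    - [0,0,0]
    - [0,0,0]
    - [0,0,0]
    - [0,0,0]
    - [0,0,0]
  twist: [10,18,23,26,26,26,26,26]

```text
clock: 7.3
tcp_pos: [0.5792, 0.0648, 0.2693]
orientation: [0.0, 0.973, -0.233, -0.0]
wrist_force: [-0.1, 0.3, -4.6]
finger_gap: 0.0171
grip_force: 50.1
```

```bash
cat > rel.py <<'E'
from st import *
st()
b=cam('top');a=cam('scene'); P=pts(b);S=pts(a)
X=np.concatenate([P.reshape(-1,3),S.reshape(-1,3)]); T=P.reshape(-1,3)
near=lambda Q:Q[np.hypot(Q[:,0]-.58,Q[:,1]-.066)<.165]
def ends(Q,lo,hi,n):
    q=near(Q);q=q[(q[:,2]>lo)&(q[:,2]<hi)]; 
    if len(q)<20: print(n,len(q));return
    t=np.radians(-26.8);e=np.array([np.cos(t),np.sin(t)]);f=np.array([-e[1],e[0]])
    d=q[:,:2]-[.5795,.065]; u=d@e;v=d@f
    r=cv2.minAreaRect((q[:,:2]*1000).astype(np.float32))
    print(n,len(q),'u',np.percentile(u,[.5,99.5]).round(4),'v',np.percentile(v,[.5,99.5]).round(4),'rect',np.round(r[0],1),np.round(r[1],1),round(r[2],1),'z',np.median(q[:,2]).round(4))
import sys
zt=float(sys.argv[1])
for nm,Q in(('top',T),('scene',S.reshape(-1,3))):
    ends(Q,zt-.006,zt+.006,nm+' upper rim'); ends(Q,.105,.115,nm+' lower rim')
E
python3 rel.py 0.263
```

```text
t 7.3 tcp [0.5792 0.0648 0.2693] yaw_y -116.9 tilt [-0.0002 -0.0001] F [-0.1  0.3 -4.6] M [-0.01  0.01  0.01] gap 0.0171 grip 50.1 q6 [-0.03 -0.   -2.7 ]
top upper rim 776 u [-0.0644  0.1295] v [-0.0844  0.0007] rect [586.6 -20. ] [ 74.8 213.8] 86.0 z 0.2648
top lower rim 8
scene upper rim 2039 u [-0.1137  0.1304] v [-0.0854  0.0873] rect [587.   61.8] [175.6 246.1] 63.1 z 0.2645
scene lower rim 803 u [-0.1149  0.1292] v [-0.0388  0.0858] rect [592.3  75.4] [142.9 246.1] 62.8 z 0.1105
```

Call:
jog_arm:
  gripper: [0,0,0,0,0,0,0,0]
  offset:
    - [-0.1,-0.05,-1]
    - [-0.1,-0.05,-2]
    - [-0.1,-0.05,-3]
    - [-0.1,-0.05,-4]
    - [-0.1,-0.05,-5]
    - [-0.1,-0.05,-6]
    - [-0.1,-0.05,-6.9]
    - [-0.1,-0.05,-6.9]
  twist: [0,0,0,0,0,0,0,0]

```text
clock: 8.4
tcp_pos: [0.5777, 0.0643, 0.1993]
orientation: [0.0, 0.973, -0.233, -0.001]
wrist_force: [-0.6, -0.3, -4.3]
finger_gap: 0.017
grip_force: 50.1
```

```bash
python3 st.py;python3 rel.py 0.194
```

```text
t 8.4 tcp [0.5777 0.0643 0.1993] yaw_y -116.9 tilt [-0.0018 -0.0001] F [-0.6 -0.3 -4.3] M [ 0.    0.04 -0.01] gap 0.017 grip 50.1 q6 [-0.03 -0.   -2.7 ]
t 8.4 tcp [0.5777 0.0643 0.1993] yaw_y -116.9 tilt [-0.0018 -0.0001] F [-0.6 -0.3 -4.3] M [ 0.    0.04 -0.01] gap 0.017 grip 50.1 q6 [-0.03 -0.   -2.7 ]
top upper rim 722 u [-0.1127  0.1288] v [-0.0854  0.0856] rect [586.2  62. ] [171.8 244.1] 63.5 z 0.195
top lower rim 335 u [-0.0251  0.0901] v [-0.0858 -0.0209] rect [590.1   1.1] [ 66.2 176.9] 62.6 z 0.1079
scene upper rim 1811 u [-0.1147  0.1297] v [-0.0867  0.0864] rect [586.1  61.5] [175.6 245.8] 62.8 z 0.1953
scene lower rim 1640 u [-0.114   0.1287] v [-0.0643  0.0859] rect [585.9  63. ] [170.4 246.1] 62.6 z 0.1092
```

Call:
jog_arm:
  gripper: [0,0,0,0,0,0,0,0]
  offset:
    - [0,0,-0.3]
    - [0,0,-0.6]
    - [0,0,-0.9]
    - [0,0,-1.2]
    - [0,0,-1.5]
    - [0,0,-1.8]
    - [0,0,-2]
    - [0,0,-2.2]
  twist: [0,0,0,0,0,0,0,0]

```text
clock: 9.5
tcp_pos: [0.5783, 0.0643, 0.1782]
orientation: [0.0, 0.973, -0.232, -0.0]
wrist_force: [-0.2, -0.2, -4.0]
finger_gap: 0.0171
grip_force: 50.2
```

```bash
python3 st.py
```

```text
t 9.5 tcp [0.5783 0.0643 0.1782] yaw_y -116.9 tilt [-0.     -0.0001] F [-0.2 -0.2 -4. ] M [ 0.04  0.02 -0.02] gap 0.0171 grip 50.2 q6 [-0.03 -0.   -2.7 ]
```

The underside is below the stacking height with no contact, so the ribs are in the channels. I'll go on down.

Call:
jog_arm:
  gripper: [0,0,0,0,0,0,0,0]
  offset:
    - [0,0,-0.2]
    - [0,0,-0.4]
    - [0,0,-0.6]
    - [0,0,-0.8]
    - [0,0,-1]
    - [0,0,-1.1]
    - [0,0,-1.2]
    - [0,0,-1.2]
  twist: [0,0,0,0,0,0,0,0]

```text
clock: 10.5
tcp_pos: [0.5782, 0.0643, 0.1663]
orientation: [0.0, 0.973, -0.233, -0.0]
wrist_force: [-0.8, -0.5, -3.8]
finger_gap: 0.017
grip_force: 50.2
```

```bash
python3 st.py
```

```text
t 10.5 tcp [0.5782 0.0643 0.1663] yaw_y -116.9 tilt [-0.0001 -0.0001] F [-0.8 -0.5 -3.8] M [ 0.01  0.03 -0.01] gap 0.017 grip 50.2 q6 [-0.03 -0.   -2.7 ]
```

Call:
jog_arm:
  gripper: [0,0,0,0,0,0,0,0]
  offset:
    - [0,0,-0.1]
    - [0,0,-0.2]
    - [0,0,-0.3]
    - [0,0,-0.4]
    - [0,0,-0.5]
    - [0,0,-0.6]
    - [0,0,-0.7]
    - [0,0,-0.7]
  twist: [0,0,0,0,0,0,0,0]

```text
clock: 11.5
tcp_pos: [0.5782, 0.0643, 0.1592]
orientation: [0.0, 0.973, -0.233, -0.0]
wrist_force: [-0.6, -0.1, -2.3]
finger_gap: 0.0169
grip_force: 50.2
```

```bash
python3 st.py
```

```text
t 11.5 tcp [0.5782 0.0643 0.1592] yaw_y -116.9 tilt [-0.0003 -0.0001] F [-0.6 -0.1 -2.3] M [-0.03  0.03  0.  ] gap 0.0169 grip 50.2 q6 [-0.03 -0.   -2.7 ]
```

Call:
jog_arm:
  gripper: [0,0,0,0,0,0,0,0]
  offset:
    - [0,0,-0.05]
    - [0,0,-0.1]
    - [0,0,-0.15]
    - [0,0,-0.2]
    - [0,0,-0.25]
    - [0,0,-0.25]
    - [0,0,-0.25]
    - [0,0,-0.25]
  twist: [0,0,0,0,0,0,0,0]

```text
clock: 12.5
tcp_pos: [0.5781, 0.0644, 0.1569]
orientation: [-0.0, 0.973, -0.232, -0.0]
wrist_force: [-1.4, 1.7, -1.0]
finger_gap: 0.0171
grip_force: 50.4
```

```bash
python3 st.py
```

```text
t 12.5 tcp [0.5781 0.0644 0.1569] yaw_y -116.9 tilt [-0.0002  0.0001] F [-1.4  1.7 -1. ] M [0.14 0.36 0.04] gap 0.0171 grip 50.4 q6 [-0.03  0.   -2.7 ]
```

Call:
jog_arm:
  gripper: [0,0,0,0,0,0,0,0]
  offset:
    - [-0.05,0.05,0]
    - [-0.07,0.06,0]
    - [-0.07,0.06,-0.05]
    - [-0.07,0.06,-0.1]
    - [-0.07,0.06,-0.15]
    - [-0.07,0.06,-0.2]
    - [-0.07,0.06,-0.2]
    - [-0.07,0.06,-0.2]
  twist: [0,0,0,0,0,0,0,0]

```text
clock: 13.5
tcp_pos: [0.5778, 0.0649, 0.1553]
orientation: [-0.0, 0.973, -0.233, 0.0]
wrist_force: [-1.3, 0.3, 2.3]
finger_gap: 0.017
grip_force: 51.1
```

```bash
python3 st.py
```

```text
t 13.5 tcp [0.5778 0.0649 0.1553] yaw_y -116.9 tilt [ 0.0008 -0.0002] F [-1.3  0.3  2.3] M [-0.06  0.26 -0.04] gap 0.017 grip 51.1 q6 [-0.03 -0.   -2.7 ]
```

The tote is about 5 mm high and resting on the catches. I'll release it and rise, then press the ends with shut fingers.

Call:
jog_arm:
  gripper: [0.6,0.8,0.8,0.8,0.8,0.8,0.8,0.8]
  offset:
    - [0,0,0]
    - [0,0,0]
    - [0,0,0.2]
    - [0,0,1]
    - [0,0,3]
    - [0,0,5]
    - [0,0,7]
    - [0,0,9]
  twist: [0,0,0,0,0,0,0,0]

```text
clock: 14.5
tcp_pos: [0.5777, 0.0649, 0.2462]
orientation: [-0.0, 0.973, -0.232, 0.0]
wrist_force: [-0.2, -1.1, -0.2]
finger_gap: 0.0685
grip_force: 0.0
```

```bash
cat > rim.py <<'E'
from st import *
st()
t=np.radians(-26.8);e=np.array([np.cos(t),np.sin(t)]);f=np.array([-e[1],e[0]])
a=cam('scene');b=cam('top')
for n,c in(('scene',a),('top',b)):
    Q=pts(c).reshape(-1,3);d=Q[:,:2]-[.5787,.0648];u=d@e;v=d@f
    for s in(1,-1):
        m=(abs(s*u-.109)<.004)&(abs(v)<.07)&(abs(Q[:,2]-.15)<.012); print(n,s,m.sum(),np.median(Q[m,2]).round(4),end=' ')
    m=(abs(v)<.09)&(abs(u)<.14)&(abs(Q[:,2]-.15)<.012); q=Q[m]; r=cv2.minAreaRect((q[:,:2]*1000).astype(np.float32)); print('u',np.percentile(u[m],[.5,99.5]).round(4),'rect',np.round(r[0],1),np.round(r[1],1),round(r[2],1))
im=np.hstack([cv2.resize(a['image'][130:270,190:330,::-1],(390,390)),cv2.resize(b['image'][120:260,160:300,::-1],(390,390))])
import sys; cv2.imwrite('pics/'+sys.argv[1],im)
E
python3 rim.py r1.png
```

```text
t 14.5 tcp [0.5777 0.0649 0.2462] yaw_y -116.9 tilt [ 0.0008 -0.0001] F [-0.2 -1.1 -0.2] M [-0.01 -0.02 -0.  ] gap 0.0685 grip 0.0 q6 [-0.03 -0.   -2.7 ]
scene 1 172 0.1511 scene -1 161 0.1501 u [-0.1146  0.1292] rect [585.4  61.6] [175.7 246.1] 63.2
top 1 96 0.1515 top -1 0 nan u [-0.0694  0.1284] rect [580.9 -18.5] [ 71.8 219.7] 85.5
  return _methods._mean(a, axis=axis, dtype=dtype,
  ret = ret.dtype.type(ret / rcount)
```

Call:
jog_arm:
  gripper: [0,0,0,0,0,0,0,0]
  offset:
    - [4,-2,0]
    - [8,-4,0]
    - [10.1,-5,0]
    - [10.1,-5,-3]
    - [10.1,-5,-6]
    - [10.1,-5,-8]
    - [10.1,-5,-8.7]
    - [10.1,-5,-8.7]
  twist: [0,0,0,0,0,0,0,0]

```text
clock: 15.6
tcp_pos: [0.6783, 0.0149, 0.1573]
orientation: [0.0, 0.973, -0.233, -0.001]
wrist_force: [0.4, -0.3, -0.1]
finger_gap: 0.0
grip_force: 0.0
```

```bash
python3 st.py
```

```text
t 15.6 tcp [0.6783 0.0149 0.1573] yaw_y -116.9 tilt [-0.0011  0.    ] F [ 0.4 -0.3 -0.1] M [0.02 0.   0.01] gap 0.0 grip 0.0 q6 [-0.1  -0.   -2.77]
```

View pics/r1.png

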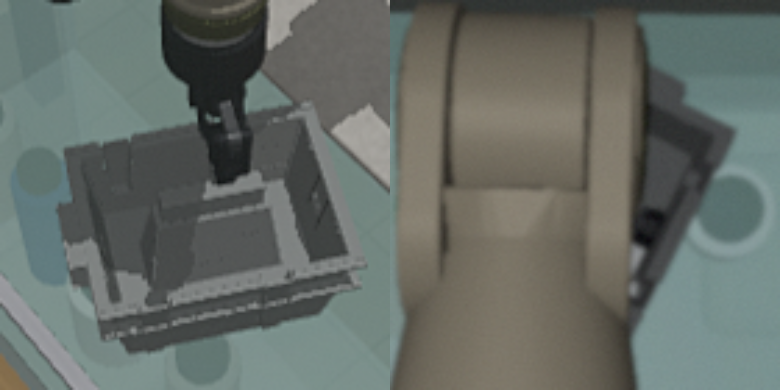

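The picture shows the tote turned, released and sitting deep in the lower one, with both lips together at left (70,220). Now I'll press the far (lip) end in small steps.

Call:
jog_arm:
  gripper: [0,0,0,0,0,0,0,0]
  offset:
    - [0,0,-0.3]
    - [0,0,-0.5]
    - [0,0,-0.6]
    - [0,0,-0.7]
    - [0,0,-0.8]
    - [0,0,-0.9]
    - [0,0,-0.9]
    - [0,0,-0.9]
  twist: [0,0,0,0,0,0,0,0]

```text
clock: 16.6
tcp_pos: [0.6789, 0.0149, 0.1493]
orientation: [-0.0, 0.973, -0.233, 0.0]
wrist_force: [0.6, -0.1, 3.9]
finger_gap: -0.0
grip_force: 2.0
```

```bash
python3 st.py
```

```text
t 16.6 tcp [0.6789 0.0149 0.1493] yaw_y -116.9 tilt [ 0.001  -0.0002] F [ 0.6 -0.1  3.9] M [ 0.08 -0.07  0.02] gap -0.0 grip 2.0 q6 [-0.1  -0.   -2.77]
```

Call:
jog_arm:
  gripper: [0,0,0,0,0,0,0,0]
  offset:
    - [0,0,-0.05]
    - [0,0,-0.05]
    - [0,0,-0.1]
    - [0,0,-0.1]
    - [0,0,-0.15]
    - [0,0,-0.15]
    - [0,0,-0.15]
    - [0,0,-0.15]
  twist: [0,0,0,0,0,0,0,0]

```text
clock: 17.6
tcp_pos: [0.6791, 0.0148, 0.148]
orientation: [-0.0, 0.973, -0.233, 0.001]
wrist_force: [1.0, 0.3, 6.3]
finger_gap: -0.0002
grip_force: 3.0
```

```bash
python3 st.py
```

```text
t 17.6 tcp [0.6791 0.0148 0.148 ] yaw_y -116.9 tilt [ 0.0014 -0.0003] F [1.  0.3 6.3] M [-0.05 -0.11  0.03] gap -0.0002 grip 3.0 q6 [-0.1  -0.   -2.77]
```

Call:
jog_arm:
  gripper: [0,0,0,0,0,0,0,0]
  offset:
    - [0,0,-0.05]
    - [0,0,-0.05]
    - [0,0,-0.1]
    - [0,0,-0.1]
    - [0,0,-0.15]
    - [0,0,-0.15]
    - [0,0,-0.15]
    - [0,0,-0.15]
  twist: [0,0,0,0,0,0,0,0]

```text
clock: 18.6
tcp_pos: [0.6793, 0.0149, 0.147]
orientation: [-0.0, 0.973, -0.232, 0.001]
wrist_force: [0.3, -1.0, 8.6]
finger_gap: -0.0003
grip_force: 3.9
```

```bash
python3 st.py
```

```text
t 18.6 tcp [0.6793 0.0149 0.147 ] yaw_y -116.9 tilt [ 0.0023 -0.0003] F [ 0.3 -1.   8.6] M [-0.01 -0.07  0.02] gap -0.0003 grip 3.9 q6 [-0.1  -0.   -2.77]
```

Call:
jog_arm:
  gripper: [0,0,0,0,0,0,0,0]
  offset:
    - [0,0,-0.05]
    - [0,0,-0.05]
    - [0,0,-0.1]
    - [0,0,-0.1]
    - [0,0,-0.1]
    - [0,0,-0.1]
    - [0,0,-0.1]
    - [0,0,-0.1]
  twist: [0,0,0,0,0,0,0,0]

```text
clock: 19.6
tcp_pos: [0.6785, 0.0149, 0.1451]
orientation: [0.0, 0.973, -0.233, 0.0]
wrist_force: [-0.3, -1.2, 5.2]
finger_gap: 0.0003
grip_force: 2.8
```

```bash
python3 st.py
```

```text
t 19.6 tcp [0.6785 0.0149 0.1451] yaw_y -116.9 tilt [ 0.0001 -0.0002] F [-0.3 -1.2  5.2] M [-0.09 -0.01 -0.  ] gap 0.0003 grip 2.8 q6 [-0.1  -0.   -2.77]
```

The far catch snapped: z is 0.1451 and the force dropped. Next, the near end.

Call:
jog_arm:
  gripper: [0,0,0,0,0,0,0,0]
  offset:
    - [0,0,3]
    - [0,0,7]
    - [-5,2.5,7]
    - [-10,5,7]
    - [-15,7.5,7]
    - [-20,10,7]
    - [-20,10,4]
    - [-20,10,1.5]
  twist: [0,0,0,0,0,0,0,0]

```text
clock: 20.6
tcp_pos: [0.4769, 0.1154, 0.1587]
orientation: [0.0, 0.973, -0.232, -0.001]
wrist_force: [-0.2, 0.4, -0.5]
finger_gap: 0.0002
grip_force: 0.0
```

```bash
python3 rim.py r2.png 2>/dev/null
```

```text
t 20.6 tcp [0.4769 0.1154 0.1587] yaw_y -116.8 tilt [-0.0013 -0.0001] F [-0.2  0.4 -0.5] M [ 0.   -0.04  0.01] gap 0.0002 grip 0.0 q6 [ 0.07 -0.   -2.6 ]
scene 1 169 0.1454 scene -1 134 0.1505 u [-0.1128  0.131 ] rect [587.1  61.2] [175.1 245.7] 62.9
top 1 208 0.1455 top -1 27 0.1504 u [-0.1122  0.1303] rect [587.2  62.6] [172.1 244.8] 63.1
```

Call:
jog_arm:
  gripper: [0,0,0,0,0,0,0,0]
  offset:
    - [0.3,-0.2,0]
    - [0.3,-0.2,-0.4]
    - [0.3,-0.2,-0.8]
    - [0.3,-0.2,-0.9]
    - [0.3,-0.2,-1]
    - [0.3,-0.2,-1.05]
    - [0.3,-0.2,-1.1]
    - [0.3,-0.2,-1.1]
  twist: [0,0,0,0,0,0,0,0]

```text
clock: 21.7
tcp_pos: [0.4815, 0.113, 0.1494]
orientation: [-0.0, 0.973, -0.232, 0.0]
wrist_force: [-1.6, -0.0, 5.5]
finger_gap: 0.0001
grip_force: 2.6
```

```bash
python3 st.py
```

```text
t 21.7 tcp [0.4815 0.113  0.1494] yaw_y -116.9 tilt [0.0004 0.0001] F [-1.6 -0.   5.5] M [ 0.02  0.53 -0.01] gap 0.0001 grip 2.6 q6 [ 0.07  0.   -2.6 ]
```

Call:
jog_arm:
  gripper: [0,0,0,0,0,0,0,0]
  offset:
    - [0,0,-0.05]
    - [0,0,-0.05]
    - [0,0,-0.1]
    - [0,0,-0.1]
    - [0,0,-0.15]
    - [0,0,-0.15]
    - [0,0,-0.15]
    - [0,0,-0.15]
  twist: [0,0,0,0,0,0,0,0]

```text
clock: 22.7
tcp_pos: [0.4815, 0.1132, 0.1481]
orientation: [-0.0, 0.973, -0.232, 0.0]
wrist_force: [-2.3, 1.0, 7.2]
finger_gap: 0.0
grip_force: 3.7
```

```bash
python3 st.py
```

```text
t 22.7 tcp [0.4815 0.1132 0.1481] yaw_y -116.9 tilt [0.0005 0.0004] F [-2.3  1.   7.2] M [0.11 0.64 0.  ] gap 0.0 grip 3.7 q6 [ 0.07  0.   -2.6 ]
```

Call:
jog_arm:
  gripper: [0,0,0,0,0,0,0,0]
  offset:
    - [0,0,-0.05]
    - [0,0,-0.05]
    - [0,0,-0.1]
    - [0,0,-0.1]
    - [0,0,-0.15]
    - [0,0,-0.15]
    - [0,0,-0.15]
    - [0,0,-0.15]
  twist: [0,0,0,0,0,0,0,0]

```text
clock: 23.7
tcp_pos: [0.4816, 0.1128, 0.1457]
orientation: [0.0, 0.973, -0.233, -0.0]
wrist_force: [0.6, 0.1, -0.7]
finger_gap: 0.0001
grip_force: 0.0
```

```bash
python3 st.py
```

```text
t 23.7 tcp [0.4816 0.1128 0.1457] yaw_y -116.9 tilt [-0.0002 -0.0002] F [ 0.6  0.1 -0.7] M [ 0.   -0.02 -0.03] gap 0.0001 grip 0.0 q6 [ 0.07 -0.   -2.6 ]
```

The near catch snapped too and the force is gone. I'll give one small confirming press, then rise.

Call:
jog_arm:
  gripper: [0,0,0,0,0,0,0,0]
  offset:
    - [0,0,-0.05]
    - [0,0,-0.1]
    - [0,0,-0.15]
    - [0,0,-0.2]
    - [0,0,-0.2]
    - [0,0,-0.2]
    - [0,0,-0.2]
    - [0,0,-0.2]
  twist: [0,0,0,0,0,0,0,0]

```text
clock: 24.7
tcp_pos: [0.4816, 0.1129, 0.145]
orientation: [-0.0, 0.973, -0.232, 0.0]
wrist_force: [-3.0, -0.6, 9.2]
finger_gap: -0.0005
grip_force: 4.5
```

```bash
python3 st.py
```

```text
t 24.7 tcp [0.4816 0.1129 0.145 ] yaw_y -116.9 tilt [ 0.0009 -0.0001] F [-3.  -0.6  9.2] M [-0.07  0.63 -0.02] gap -0.0005 grip 4.5 q6 [ 0.07 -0.   -2.6 ]
```

Call:
jog_arm:
  gripper: [0,0,0,0,0,0,0,0]
  offset:
    - [0,0,2]
    - [0,0,6]
    - [0,0,10]
    - [0,0,12]
    - [0,-5,12]
    - [0,-10,12]
    - [0,-16,12]
    - [0,-22,12]
  twist: [0,0,0,0,0,0,0,0]

```text
clock: 25.7
tcp_pos: [0.4814, -0.1087, 0.2639]
orientation: [0.0, 0.973, -0.232, 0.0]
wrist_force: [0.7, 0.9, 0.1]
finger_gap: 0.0
grip_force: 0.0
```

```bash
python3 rim.py r3.png 2>/dev/null
```

```text
t 25.7 tcp [ 0.4814 -0.1087  0.2639] yaw_y -116.8 tilt [ 0.0006 -0.0002] F [0.7 0.9 0.1] M [ 0.01 -0.08 -0.02] gap 0.0 grip 0.0 q6 [-0.38  0.   -3.06]
scene 1 171 0.1453 scene -1 157 0.1455 u [-0.1136  0.1301] rect [586.2  61.6] [176.3 246. ] 63.4
top 1 210 0.1455 top -1 222 0.1456 u [-0.115   0.1291] rect [586.3  63.4] [172.4 245.5] 63.1
```

View pics/r3.png

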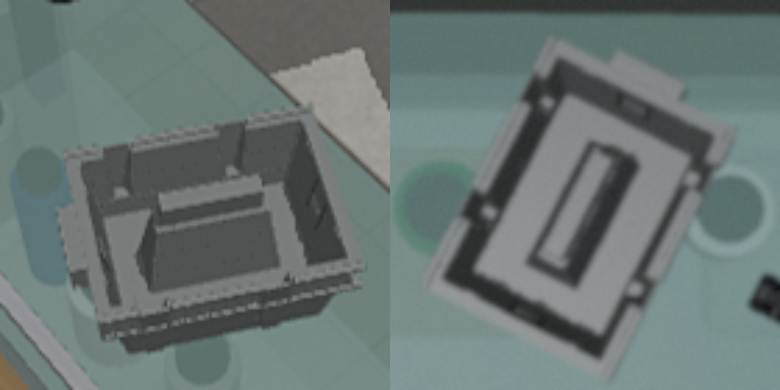

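Both end rims read 0.1455, so the tote is home and level. The lip is over the lower lip at (650,75), and the robot is clear.

```bash
python3 -c "
from workcell import env; print(env.hand_in())"
```

```text
the job is handed in; nothing more can be done
None
```

The upper tote is turned half a turn and nested fully home with both catches snapped, released and handed in at about 26 s; hand-in returned no verdict, and I did not re-measure the lower tote's or the bystanders' positions at the end.

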